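Bolt down the dust shield stand and index the shield one hole

ROBOT

A 6-joint arm with a two-finger parallel gripper is mounted at the origin on the work surface. World frame = base frame: x ahead of the robot, y to its left, z up, the work surface at z = 0. Lengths are in m, angles in rad, forces in N, time in s.
With the tool pointing down it reaches from about 0.3 to 0.85 m from the base axis. Payload 4.2 kg.
Tool frame: the origin (TCP) lies on the mounting face of the last link; the fingertips stand manip.finger_overhang ahead of it and the grasp point (between the pads) lies 172 mm ahead of it (manip.finger_overhang is the distance from the TCP to the fingertips, in m); z points along the fingers, y is the line along which they close (so a half turn about z gives the same grasp; the last joint's range is limited). The gripper opens to 91 mm and grips with 3 to 60 N. Pads are 32 mm wide; open, the fingers measure 118 mm over their backs; the gripper's body (76 mm by 178 mm) begins 60 mm behind the grasp point.
Start: joints at [1.32, 0.32, 1.565, -0, 1.257, -0.02], TCP at [0.132, 0.56, 0.405] pointing down, gripper open.
Joint ranges: [-3.11, 3.11], [-0.84, 2.01], [0.21, 2.61], [-1.34, 4.49], [0.05, 2.63], [-2.56, 2.56]. Speed limits (rad/s): [2.57, 2.57, 3.14, 3.14, 3.14, 3.14].

INTERFACE

Orientations are given as a unit quaternion [w, x, y, z].
In Python, from plant import manip, move_gripper, capture, finish_job, search_frame, trace, mark_of, get_t, get_joint_positions, get_qd, get_joint_efforts, get_position, get_tool_rot, get_contact_force, get_moment, get_finger_gap, get_gripper_force gives the robot as it stands. Calls block until the motion is done:
- manip.reach(position, orientation): joint-space move of the TCP to a pose.
- manip.move_l(position, rotation=None, speed=0.15): straight line of the TCP; rotation=None keeps the orientation; speed is the mean speed in m/s.
- manip.movej(angles): joint-space move.
- move_gripper(opening, effort=None): finger opening in m; effort is the grip in N (None keeps the last); returns when the fingers have stopped.
- manip.sleep(seconds).
- manip.inverse_kinematics(position, orientation): joint angles nearest the present ones, or None.
- capture(name): name is "side" or "top" or "wrist"; returns a dict with "color" (420x560x3 uint8, red, green, blue), "vfov" (degrees; the focal length in pixels is half the picture's height over the tangent of half this angle, whatever the lens; pixels are square), "cx", "cy" (the principal point, pixels), "R" (3x3) and "t" (3): a world point X has camera coordinates R X + t. Camera axes: x right, y down, z forward; pixel columns grow to the right and rows downward; lengths in m; the calibration is good to about 2 mm. A picture is of the moment at which its call begins. There is no depth.
A pose or a line that the arm cannot do raises manip.IKError and nothing moves.
- finish_job(): hands the job in; it is judged then, once.
Trained networks look in a picture, given as the dict that the camera call returned (one of the last four; its "shot" number tells which), for a name from the list of things; names that differ only in an ending like _2 or _b are one class to them, and where a whole thing is asked for, a point or a joint stands for the part that bears it (a point fixed in the world has none). Each returns a list of dicts, best first, with "p" (0 to 1); they miss things now and then, are a little off and sometimes report something else, mostly with a low value. They report only what shows in the picture. A call takes as long as a camera call. They do not tell look-alikes from the thing itself.
- search_frame(picture, name): "point" ([x, y, z] in m, in the coordinates of the camera as it stood for that picture, good to about 4 mm: the middle of the surface that is visible of it).
- trace(picture, name): "pixels" (420x560 bool, what is visible of it).
- mark_of(picture, name): "point" ([x, y, z] in m, in the coordinates of the camera as it stood for that picture, good to about 4 mm: a listed point, or the origin of a listed thing).
Readings, each from a call of its own:
- get_t(): time.
- get_joint_positions(): joint angles.
- get_qd(): joint speeds.
- get_joint_efforts(): joint torques, N m.
- get_position(): TCP position.
- get_tool_rot(): TCP orientation.
- get_contact_force(): force on the tool from outside, world axes, zero at the start.
- get_moment(): the same for the moment, N m.
- get_finger_gap(): finger opening in m.
- get_gripper_force(): force on a finger pad.
Only numpy, scipy, OpenCV 4.12 (cv2) and the standard library are available. Lean on these libraries where they do the work, as an engineer would, in place of code of your own. Each camera call takes 0.05 s, during which the arm holds its last target. There are 200 camera calls.

TASK

On the dental lab bench, first slide the barrel bolt at the front of the dust shield's stand fully home into its keeper, so that the stand is locked to its dock plate. Then pull up the shield's spring lock plunger, slide the shield along its rail by exactly one hole towards the articulator (the hinged frame with the plaster casts), and let the pin drop fully into that hole. Finish while still holding the plunger's knob with the pin home, do not let go of it (a colleague then tightens the clamp screw), and leave the other things on the bench where they are.

Things in the scene. Friction and masses are not known exactly. Their poses are not given: they have to be found in the camera images.
- stand: dust shield stand, fixed: a white foot plate (226 mm in x, 340 mm in y, top 16 mm above the bench) on a steel dock plate; two end posts carry a level square tube, the rail. Origin on the bench right below the middle of the rail; z up, y along the rail, -x side towards the robot (yaw within 0.3 rad). A translucent blue shield (180 mm wide, top 120 mm up) hangs from the sleeve on the rail's +x side
- rail_mid (a point): middle hole of the rail, at its top face, 102 mm above the bench: the rail is an aluminium tube 24 mm square and 256 mm long, with seven round index holes in a row along its top, 30 mm apart. Covered by the sleeve at the start
- bolt (a joint): travel of the steel barrel bolt (m): about 0 to 0.008 at the start (drawn), 0.036 fully home against its stop, with its rod through the keeper. The rod lies along the stand's y at stand x = -0.130, 28 mm above the bench, and moves towards the stand's -y; about 2 to 3 N move it and it stays where it is left
- bolt_knob (a point): middle of the bolt's upright steel knob, 65 mm above the bench: 20 mm diameter, 22 mm tall, on a 9 mm stem that rises from the rod. It moves with the bolt (at stand x = -0.130, y = -0.100 with the bolt at 0, y = -0.136 fully home). The fixed guides of the bolt beside it are 37 mm high
- keeper (a point): middle of the steel keeper bridge on the dock plate that the rod enters, 39 mm high, fixed at stand x = -0.130, y = -0.196
- sleeve (a joint): position (m) of the sleeve that carries the shield and the plunger along the rail, growing towards the stand's +y; 0 with the pin in the middle hole (where it starts), plus or minus 0.030 in the holes next to it. The pin has about 1.5 mm of play in a hole. Once the pin is clear of the hole about 3 N slide the sleeve, and it stays where it is left
- plunger (a joint): lift (m) of the spring lock plunger on top of the sleeve: 0 with the pin fully home in a hole, 0.014 pulled all the way up. The pin clears the hole at 0.009. The spring pushes it down with 5.6 N at 0 and 10.5 N at 0.014; let go between two holes, the pin rides on the rail and drops into the next hole it meets
- plunger_knob (a point): middle of the plunger's black round knob, the highest part of the sleeve: upright axis, 26 mm diameter, 25 mm tall, centre 140 mm above the bench with the pin home. It moves up and down with the plunger and along the rail with the sleeve. Below it a 16 mm wide housing stands on the sleeve, whose top is 106 mm above the bench
- articulator_mid (a point): middle of the articulator, the metal hinged frame with two plaster casts (100 x 85 x 95 mm, 45 mm up), which stands beside one end of the stand, on its +y or its -y side. Not to be moved
- bowl_mid (a point): middle of the grey rubber mixing bowl (110 mm wide, 60 mm high) beside the other end of the stand. Not to be moved
- model_mid (a point): middle of a loose plaster tooth model (64 mm wide, 31 mm high with its teeth) on the foot plate. Not to be moved
- jar_mid (a point): middle of a small white jar (36 mm wide, 45 mm high) on the foot plate. Not to be moved
- powderjar_mid (a point): middle of a white jar (64 mm wide, 85 mm high) behind the stand. Not to be moved
- waxknife_mid (a point): middle of the wooden handle of a steel wax knife, 190 mm long, lying on the bench in front. Not to be moved
- modelbrush_mid (a point): middle of the wooden handle of a small brush, 145 mm long, lying on the bench in front. Not to be moved
Mind the look-alikes: they are no part of the job. Leave any blue or red look-alike of the part that bears articulator_mid alone.

How it is judged:
On the way, in this order (a step that is already met when the one before it is completed fails the run):
1. the barrel bolt is home in its keeper (value of joint bolt above 0.03 m), for 0.2 s.
2. the plunger is pulled clear of its hole with the bolt home (value of joint bolt above 0.03 m and value of joint plunger above 0.0075 m), for 0.1 s.
3. the pin is home in the next hole towards the articulator (value of joint bolt above 0.03 m and ((y of articulator_mid in the frame of stand above 0 m and value of joint sleeve between 0.026 and 0.034 m) or (y of articulator_mid in the frame of stand below 0 m and value of joint sleeve between -0.034 and -0.026 m)) and value of joint plunger below 0.002 m), for 0.2 s.
At the end, for the whole second after the job is handed in: the bolt is within 6 mm of fully home (joint above 0.030 m), the sleeve is within 4 mm of the hole next to the middle one on the articulator's side, the pin is within 2 mm of fully home, and the fingers still hold the plunger's knob with more than 2 N (all of step 3 and contact force between the fingers and plunger above 2 N); the arm keeps its last pose, push and grip.
It fails at once if another thing on the bench was moved by more than 20 mm (distance of any of model_mid, jar_mid, powderjar_mid, articulator_mid, bowl_mid, waxknife_mid, modelbrush_mid from where it was at the start of the episode above 0.02 m).
It also fails if it takes over 42 s, if anything falls off the work surface, if the arm or the gripper's body presses on something with over 40 N, if the wrist force passes 120 N, or if a joint passes its speed limit or range.

## Working session

There is one attempt and no reset: what is moved stays moved. The work goes in short steps, each a Python script; the robot and the scene stay as the last script left them, time stands still between calls to the robot, and variables do not carry over. Pictures are saved under pics/ and viewed, at most 10 in all, crops included, and the job is handed in when it is done.

```bash
mkdir -p pics; cat > h.py <<'E'
from plant import *
import numpy as np, cv2
def save(p,n): cv2.imwrite(f'pics/{n}.png',p['color'][:,:,::-1])
def world(p,x): return p['R'].T@(np.array(x)-p['t'])
def pix(p,X):
    c=p['R']@np.array(X)+p['t']; f=210/np.tan(np.radians(p['vfov']/2)); return np.round([p['cx']+f*c[0]/c[2],p['cy']+f*c[1]/c[2]]).astype(int)
E
python3 - <<'E'
from h import *
print(get_t(),manip.finger_overhang,get_tool_rot(),get_finger_gap())
for c in ['top','side']:
    p=capture(c); save(p,c+'0')
    for n in ['stand','rail_mid','bolt_knob','keeper','plunger_knob','articulator_mid','bowl_mid','model_mid','jar_mid','powderjar_mid','waxknife_mid','modelbrush_mid']:
        for d in mark_of(p,n)[:3]:
            w=world(p,d['point']); print(c,n,round(d['p'],2),w.round(3),pix(p,w))
print(get_t())
E
```

```text
0.0 0.1908 [-1.11272425e-04  1.15127520e-01  9.93350320e-01 -8.84810065e-04] 0.09154062757819062
top stand 0.88 [ 0.654 -0.029  0.002] [305 175]
top rail_mid 0.62 [ 0.658 -0.03   0.107] [308 163]
top bolt_knob 0.46 [ 0.513 -0.118  0.065] [345 212]
top keeper 0.67 [ 0.504 -0.213  0.028] [376 213]
top plunger_knob 0.46 [ 0.657 -0.028  0.142] [308 159]
top articulator_mid 0.95 [0.563 0.266 0.047] [210 215]
top articulator_mid 0.67 [0.763 0.293 0.048] [194 151]
top articulator_mid 0.59 [0.633 0.411 0.044] [158 199]
top bowl_mid 0.58 [ 0.625 -0.414  0.034] [434 164]
top model_mid 0.87 [0.579 0.105 0.023] [265 204]
top model_mid 0.51 [0.525 0.019 0.042] [297 216]
top jar_mid 0.48 [0.525 0.02  0.042] [296 216]
top powderjar_mid 0.82 [ 0.803 -0.039  0.046] [302 124]
top powderjar_mid 0.6 [0.527 0.021 0.04 ] [296 216]
top waxknife_mid 0.64 [0.311 0.289 0.003] [213 306]
top modelbrush_mid 0.56 [ 0.283 -0.33   0.01 ] [430 283]
side stand 0.59 [ 0.655 -0.031  0.002] [327 235]
side rail_mid 0.78 [ 0.652 -0.035  0.099] [330 218]
side bolt_knob 0.66 [ 0.511 -0.117  0.063] [305 260]
side keeper 0.8 [ 0.507 -0.214  0.029] [321 291]
side plunger_knob 0.59 [0.527 0.021 0.036] [287 233]
side plunger_knob 0.37 [ 0.654 -0.031  0.137] [331 209]
side articulator_mid 0.87 [0.758 0.292 0.046] [304 159]
side articulator_mid 0.76 [0.58  0.59  0.049] [228 130]
side articulator_mid 0.73 [0.566 0.271 0.046] [262 181]
side bowl_mid 0.56 [ 0.618 -0.419  0.031] [394 329]
side bowl_mid 0.28 [ 0.51  -0.114  0.06 ] [304 261]
side model_mid 0.7 [0.582 0.102 0.025] [289 213]
side jar_mid 0.74 [ 0.655 -0.033  0.137] [331 209]
side jar_mid 0.52 [0.528 0.021 0.04 ] [287 232]
side powderjar_mid 0.58 [ 0.795 -0.037  0.043] [364 213]
side waxknife_mid 0.67 [0.319 0.283 0.007] [199 211]
side modelbrush_mid 0.77 [ 0.286 -0.33   0.004] [275 362]
1.3
```

View pics/top0.png

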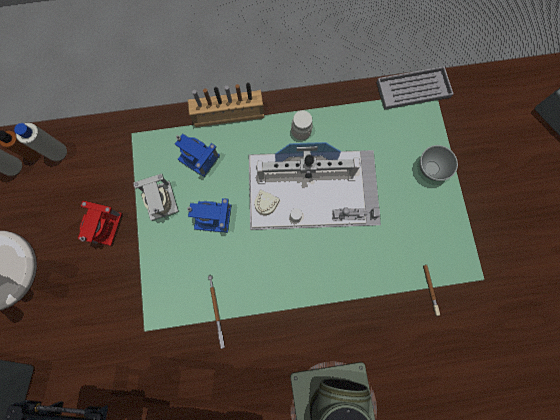

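View pics/side0.png

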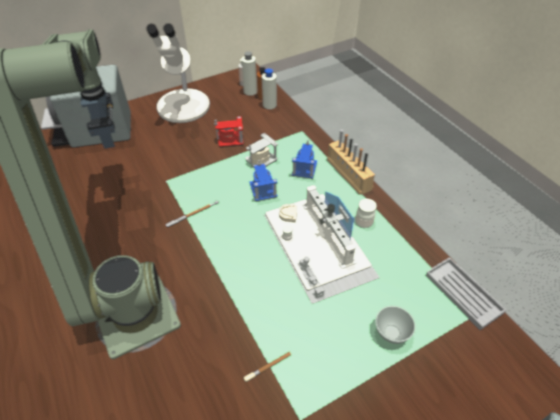

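```bash
python3 - <<'E'
import cv2
a=cv2.imread('pics/top0.png')[120:260,130:400]; b=cv2.imread('pics/side0.png')[110:310,190:410]
a=cv2.resize(a,None,fx=1.45,fy=1.45,interpolation=2); b=cv2.resize(b,None,fx=1.8,fy=1.8,interpolation=2)
import numpy as np
c=np.zeros((600,396,3),'uint8'); c[:203,:391]=a; c[210:570,:396]=b
cv2.imwrite('pics/crop0.png',c)
E
```

```text
Traceback (most recent call last):
ValueError: could not broadcast input array from shape (203,392,3) into shape (203,391,3)
```

The articulator that counts is the white or metal one at top pixel (155,197), on the +y side. The three others are coloured look-alikes: blue at (195,153) and (210,215), red at (100,225). The bolt knob is near (345,212), with the similar-looking keeper (376,213) and jar (296,216) near it. The plunger knob is the black one at (308,159). Next I'll take a close view with the wrist camera.

```bash
python3 - <<'E'
from h import *
psi=-0.105
q=[0,np.sin(-psi/2),np.cos(-psi/2),0]
manip.reach([0.56,-0.07,0.42],q)
p=capture('wrist'); save(p,'w1'); t=capture('top'); s=capture('side')
for c,pp in [('w',p),('t',t),('s',s)]:
    for n in ['stand','rail_mid','bolt_knob','keeper','plunger_knob','jar_mid']:
        for d in mark_of(pp,n)[:2]:
            w=world(pp,d['point']); print(c,n,round(d['p'],2),w.round(3),pix(pp,w))
print(get_t(),get_position())
im=p['color'][:,:,::-1].copy()
a=cv2.imread('pics/top0.png')[120:260,130:410]
cv2.imwrite('pics/v1.png',np.vstack([im,cv2.resize(a,(360,180),interpolation=2) if 0 else np.pad(cv2.resize(a,(360,180),interpolation=2),((0,0),(0,200),(0,0)))]))
E
```

```text
w stand 0.77 [ 0.654 -0.026 -0.002] [322 250]
w stand 0.35 [ 0.517 -0.116  0.063] [234 158]
w rail_mid 0.59 [ 0.655 -0.032  0.102] [329 289]
w bolt_knob 0.83 [ 0.514 -0.116  0.063] [233 156]
w keeper 0.91 [ 0.502 -0.208  0.024] [157 151]
w keeper 0.41 [0.582 0.105 0.029] [433 191]
w plunger_knob 0.96 [ 0.656 -0.029  0.14 ] [338 311]
w jar_mid 0.6 [0.529 0.021 0.041] [361 155]
t stand 0.6 [0.634 0.414 0.045] [157 198]
t rail_mid 0.78 [ 0.658 -0.034  0.108] [309 162]
t bolt_knob 0.19 [ 0.655 -0.028  0.   ] [305 175]
t jar_mid 0.45 [0.523 0.019 0.042] [297 217]
s stand 0.75 [ 0.654 -0.033  0.   ] [328 236]
s stand 0.35 [ 0.506 -0.212  0.029] [320 290]
s rail_mid 0.78 [ 0.654 -0.036  0.101] [330 217]
s bolt_knob 0.65 [ 0.511 -0.116  0.062] [305 260]
s bolt_knob 0.59 [ 0.655 -0.032  0.135] [331 209]
s keeper 0.78 [ 0.504 -0.215  0.029] [320 291]
s plunger_knob 0.58 [ 0.653 -0.031  0.137] [330 209]
s jar_mid 0.44 [0.525 0.021 0.039] [287 233]
s jar_mid 0.33 [ 0.655 -0.03   0.135] [330 209]
5.0417 [ 0.55999707 -0.06999957  0.41997228]
```

View pics/v1.png

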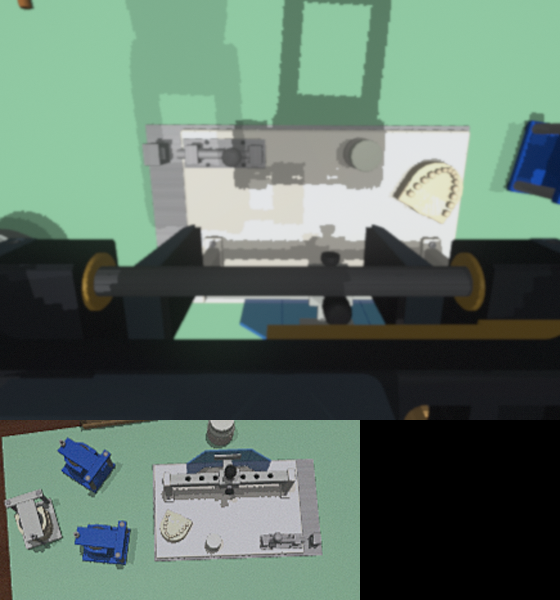

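Wrist view: bolt knob at (233,156), jar at (360,155), black plunger knob at (337,308). The front edge of the stand runs level in the image, so yaw is about -0.105. I'll grip the bolt knob along the rod and push it home.

```bash
python3 - <<'E'
from h import *
psi=-0.105
q=[0,np.sin(-psi/2),np.cos(-psi/2),0]
u=np.array([-np.sin(psi),np.cos(psi),0])
b=np.array([0.513,-0.1165,0.238])
manip.reach(b+[0,0,.06],q)
manip.move_l(b,speed=.12)
move_gripper(0.0,12)
print('gap',get_finger_gap(),get_gripper_force(),get_contact_force(),get_t())
p=b-u*.026; manip.move_l(p,speed=.06)
print(get_contact_force(),get_position())
for k in range(8):
    p=p-u*.002; manip.move_l(p,speed=.04); f=get_contact_force(); print(.028+.002*k,f.round(1) if hasattr(f,'round') else f,get_gripper_force())
    if abs(np.dot(f,u))>10: break
print(get_t(),get_finger_gap())
w=capture('wrist');save(w,'w2');s=capture('side'); save(s,'s2')
for pp in (w,s):
    for n in ('bolt_knob','keeper'):
        for d in mark_of(pp,n)[:2]: print(n,round(d['p'],2),world(pp,d['point']).round(3))
c=s['color'][180:330,230:430,::-1]
cv2.imwrite('pics/v2.png',np.hstack([w['color'][:,:420,::-1],cv2.resize(c,(380,420),interpolation=2)]))
E
```

```text
gap 0.019276797093083668 12.000015610246919 [ 0.07522494 -0.85912476 -0.2792985 ] 7.4083
[-0.88003235 -1.50990713 -1.4857763 ] [ 0.51011749 -0.14319381  0.23795506]
0.028 [ 0.1 -0.8 -0.4] 12.000031563802622
0.03 [-0.4  1.4 -0.6] 11.999963078415021
0.032 [-0.9  1.8  0.5] 12.000045528402552
0.034 [0.3 1.9 1. ] 12.000014234217815
0.036000000000000004 [-0.9  5.8  1. ] 11.999990087351762
0.038 [ 2.9 12.   1.6] 12.00000548036769
9.4917 0.019107704849188206
bolt_knob 0.71 [ 0.51  -0.149  0.064]
keeper 0.64 [ 0.506 -0.21   0.022]
bolt_knob 0.51 [ 0.797 -0.039  0.048]
keeper 0.89 [ 0.504 -0.215  0.028]
keeper 0.72 [0.582 0.105 0.024]
```

View pics/v2.png

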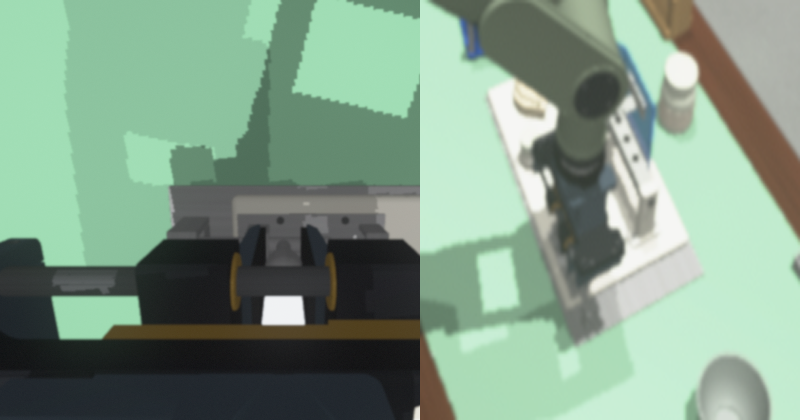

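Contact force rose to 12 N at about 36 mm of travel, so the bolt is at its stop. Wrist view shows the fingers still around the knob at (285,250). Next I'll release it, check it, then grip the plunger.

```bash
python3 - <<'E'
from h import *
psi=-0.105
q=[0,np.sin(-psi/2),np.cos(-psi/2),0]
u=np.array([-np.sin(psi),np.cos(psi),0])
move_gripper(0.08)
P=np.array(get_position()); manip.move_l(P+[0,0,.12],speed=.2)
k=np.array([0.655,-0.031,0.144+.172])
manip.reach(k+[0,0,.05],q)
w=capture('wrist');s=capture('side');t=capture('top');save(w,'w3')
for pp in (w,s,t):
    for n in ('bolt_knob','keeper','plunger_knob'):
        for d in mark_of(pp,n)[:2]: print(n,round(d['p'],2),world(pp,d['point']).round(3))
manip.move_l(k,speed=.1)
print('before',get_contact_force())
move_gripper(0.0,40)
print('gap',get_finger_gap(),get_gripper_force(),get_contact_force(),get_position(),get_t())
w=capture('wrist')
c=s['color'][180:330,230:430,::-1]
cv2.imwrite('pics/v3.png',np.hstack([w['color'][:,80:480,::-1],cv2.resize(c,(400,420),interpolation=2)]))
E
```

```text
bolt_knob 0.95 [ 0.509 -0.151  0.064]
plunger_knob 0.63 [ 0.658 -0.028  0.138]
bolt_knob 0.54 [ 0.509 -0.15   0.062]
keeper 0.73 [ 0.506 -0.216  0.026]
plunger_knob 0.6 [ 0.505 -0.212  0.029]
plunger_knob 0.49 [ 0.652 -0.03   0.139]
before [-0.12283011  0.40190717  0.65127083]
gap 0.02475826276534804 40.000071725808084 [-1.37292311  0.15590424  0.27704603] [ 0.65501327 -0.03087778  0.3160005 ] 14.4833
```

View pics/v3.png

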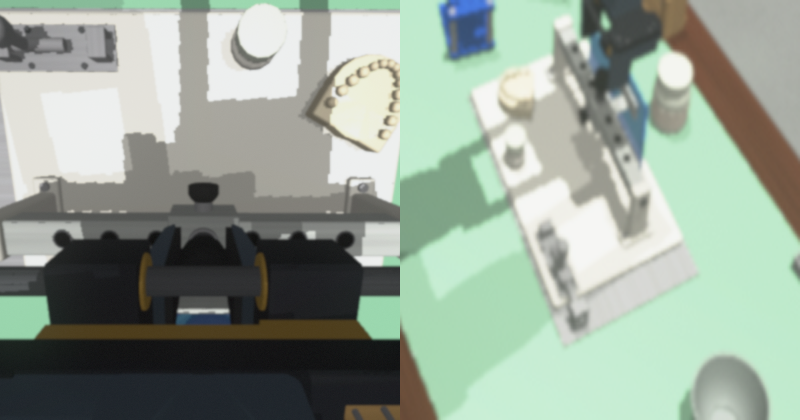

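The bolt knob is at (0.509,-0.151), which matches home. The plunger knob is held between the fingers at (205,245) in the left panel, with a 24.8 mm gap. Now I'll lift, slide +30 mm, and lower.

```bash
python3 - <<'E'
from h import *
psi=-0.105
u=np.array([-np.sin(psi),np.cos(psi),0]); z=np.array([0,0,1.])
k=np.array(get_position())
def R(m): print(m,np.round(get_contact_force(),1),round(get_finger_gap(),4),(np.array(get_position())-k).round(4),round(get_t(),2))
for h in (.004,.009,.012):
    manip.move_l(k+z*h,speed=.05); manip.sleep(.1); R(h)
E
```

```text
0.004 [ 2.2  1.6 -6.2] 0.0245 [0.0001 0.     0.0031] 14.88
0.009 [ 3.7  1.  -9.5] 0.0247 [-0.      0.      0.0087] 15.23
0.012 [ 3.3  1.  -9.6] 0.0246 [-0.      0.      0.0118] 15.58
```

The spring force reads 9.6 N, which matches about 12 mm of lift, so the knob isn't slipping.

```bash
python3 - <<'E'
from h import *
psi=-0.105
u=np.array([-np.sin(psi),np.cos(psi),0]); z=np.array([0,0,1.])
k=np.array([0.65501,-0.03088,0.316])
def R(m): print(m,np.round(get_contact_force(),1),round(get_finger_gap(),4),(np.array(get_position())-k).round(4),round(get_t(),2))
for d in (.015,.030):
    manip.move_l(k+z*.012+u*d,speed=.05); manip.sleep(.1); R(d)
for h in (.008,.004,.001,0):
    manip.move_l(k+z*h+u*.030,speed=.04); manip.sleep(.15); R(h)
w=capture('wrist');s=capture('side');t=capture('top')
for pp in (w,s,t):
    for n in ('bolt_knob','plunger_knob'):
        for d in mark_of(pp,n)[:1]: print(n,round(d['p'],2),world(pp,d['point']).round(3))
cv2.imwrite('pics/v4.png',w['color'][:,:,::-1])
E
```

```text
0.015 [  3.    1.2 -10.1] 0.0249 [0.0016 0.0154 0.012 ] 16.13
0.03 [  3.2   1.1 -10.7] 0.0241 [0.0032 0.0304 0.012 ] 16.68
0.008 [ 1.9  2.6 -8.5] 0.0243 [0.0032 0.03   0.0082] 17.08
0.004 [ 2.5  1.4 -7.9] 0.0244 [0.0031 0.0298 0.0042] 17.48
0.001 [ 2.4  2.5 -6.1] 0.0244 [0.0032 0.0298 0.0012] 17.88
0 [ 1.5  2.1 -5.7] 0.0244 [0.0031 0.0298 0.0001] 18.28
bolt_knob 0.87 [ 0.514 -0.149  0.065]
plunger_knob 0.78 [0.661 0.001 0.14 ]
bolt_knob 0.42 [0.631 0.415 0.049]
plunger_knob 0.25 [ 0.507 -0.216  0.032]
```

View pics/v4.png

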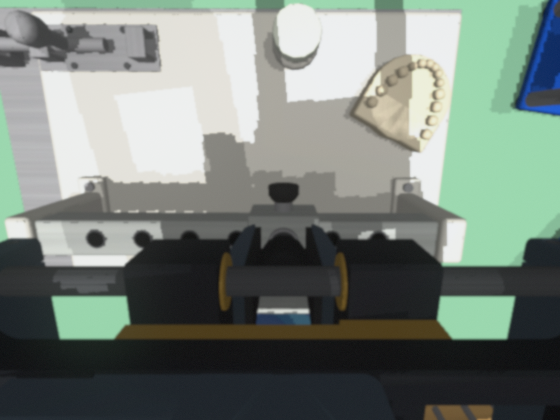

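Four holes show on the left at (95, 142, 190, 238) and two on the right at (330, 378). The sleeve is therefore one hole towards +y, the articulator side. I'll press down slightly to make sure the pin is seated.

```bash
python3 - <<'E'
from h import *
psi=-0.105
u=np.array([-np.sin(psi),np.cos(psi),0]); z=np.array([0,0,1.])
k=np.array([0.65501,-0.03088,0.316])
for h in (-.0005,-.001,-.0015,-.002,-.0025,-.003):
    manip.move_l(k+z*h+u*.030,speed=.04); manip.sleep(.2)
    f=get_contact_force(); print(h,np.round(f,1),round(get_finger_gap(),4),get_gripper_force(),(np.array(get_position())-k).round(4),round(get_t(),2))
    if f[2]>6: break
E
```

```text
-0.0005 [-0.2  1.7 -0.8] 0.0241 39.99994931509718 [0.0031 0.0299 0.    ] 19.18
-0.001 [-1.9  2.   5.4] 0.0244 40.00126907892991 [ 0.0031  0.0298 -0.0001] 19.63
-0.0015 [-1.4  1.8  7.4] 0.0245 40.001645992160775 [ 0.0031  0.0298 -0.0001] 20.08
```

The pin is hard against its stop: the arm no longer moves down and the force has turned to +7 N, with the knob still gripped at 40 N.

```bash
python3 -c "
from h import *
print(finish_job(),get_t(),get_gripper_force())"
```

```text
the job is handed in; nothing more can be done
the job is handed in; nothing more can be done
```

The job is handed in, with no verdict returned: the bolt is home in its keeper, the sleeve is one hole towards the articulator with the pin seated, and the gripper still holds the plunger knob at 40 N, at about 20 s of the 42 s allowed.

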